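# Close the tasting-card holder: fold the flap and tuck it under the lip

### The job

Close the tasting-card holder: with the fingertips, push its upright dark red flap over and down onto the cards, then keep it pressed down and push it along by its brass thumb ridge until its free edge is tucked well under the brass lip and stays shut by itself when you let go. Only push, and gently: do not grip or lift anything, and leave the cards and the things standing around where they are.

Things in the scene. Friction and masses are not known exactly. Their poses are not given: they have to be found in the camera images.
- holder: Tasting-card holder, fixed: light wooden board 200 x 130 x 12 mm with a dark red flap. Origin at the centre of its underside, z up; +x runs along the 200 mm side from the hinge end to the brass lip, y across. At the hinge end two brass cheeks (x = -99 to -33, y = +-58.5 to 63.5, top z = 51 mm) hold the flap's hinge pin in slots, so that the flap can also slide towards the lip.
- flap (a joint): Angle of the flap (rad): 0 = flat, 1.57 = upright, stop at -0.08. A plate 140 mm from hinge axis to free edge, 100 wide, 4 thick (axis at mid-thickness), clear window near the hinge, solid red beyond 76 mm. A spring lifts it towards 1.45 (0.22 N m when flat: 2 to 3 N at the ridge), friction holds it within 0.3 of that; let go, it springs up unless its edge is under the lip.
- carriage (a joint): How far the flap with its pin has slid along holder +x (m): 0 at the start, 0.030 at the stop. About 4 N moves it; it stays where it is put. With the flap flat the free edge is at holder x = 55 mm + this, and passes under the lip's edge (x = 64 mm) only with the flap at 0.01 rad or lower. Slid early, with the flap raised, the flap comes down on top of the lip.
- flap_hinge (a point): Middle of the flap's hinge pin; at the start x = -85, z = 40 mm in the holder's frame; moves with the carriage. Its x axis points along the flap to the free edge, y along the pin, z out of the flap's outer face (the upper one when shut, which faces away from the lip when upright).
- ridge (a point): Foot of the brass thumb ridge on the flap's outer face, 96 mm from the hinge axis: a wall 90 mm wide across the flap, standing 9 mm out of that face, steep towards the hinge, sloping down towards the free edge and ending 114 mm from the axis. A fingertip on the hinge side of it can press the flap down and push it along. Axes as flap_hinge.
- flap_edge (a point): Middle of the flap's free edge, at mid-thickness, 140 mm from the hinge axis.
- lip_edge (a point): Middle of the lip's rolled edge at the height of its underside (holder x = 64, z = 44 mm); axes as the holder's. The lip is a brass shelf 110 mm wide across the holder, overhanging from x = 64 to 93 mm, underside z = 44, top z = 50 mm, on a post whose inner face is at x = 88 mm.
- card_block: Block of cream tasting cards 92 x 64 x 13 mm lying loose on the middle of the board between low brass rails, top at z = 25 mm. Origin at the centre of its underside.
- stopper_0: Reddish-brown turned wood bottle stopper with cork shank, standing on its head, 33 x 33 x 46 mm. A bystander. Origin at the centre of its underside.
- stopper_1: Dark turned wood bottle stopper with cork shank, standing on its head, 33 x 33 x 46 mm. A bystander. Origin at the centre of its underside.
- cork_0: Pulled wine cork lying on its side, 24 x 44 x 24 mm. A bystander. Origin at the centre of its underside.
- clear_tumbler: Stemless clear tasting glass, 67 mm across, 91 mm high, beyond the holder's lip. A bystander. Origin at the centre of its underside.
- coaster_stack: Stack of dark round coasters, 71 mm across, 13 mm high. A bystander. Origin at the centre of its underside.
- matchbox: Red matchbox 36 x 54 x 14 mm. A bystander. Origin at the centre of its underside.
Things that resemble listed ones, but are neither listed nor needed, are in the scene too. There is more than one size of the card_block; the one meant has the size given above.

How it is judged (in metres and radians):
On the way, in this order (a step that is already met when the one before it is completed fails the run):
1. the flap is folded down flat over the cards before it is slid under the lip (value of joint flap below 0.05 rad and value of joint carriage below 0.014 m), for 0.04 s.
2. the free edge is tucked under the lip (value of joint carriage above 0.018 m and value of joint flap below 0.03 rad and z of flap_edge in the frame of holder below 0.044 m and x of flap_edge in the frame of lip_edge above 0.007 m), for 0.2 s.
At the end, for the whole second after the job is handed in: The flap lies flat (angle below 0.03 rad) and has slid at least 18 mm, so that its free edge is at least 7 mm beneath the lip and below its underside, at rest; the cards lie on the board within 12 mm of its middle; every bystander is within 30 mm of where it stood (all of step 2 and velocity of joint flap between -0.05 and 0.05 rad/s and velocity of joint carriage between -0.01 and 0.01 m/s and z of card_block in the frame of holder below 0.02 m and horizontal distance between card_block and holder below 0.012 m and distance of each of stopper_0, cork_0, clear_tumbler, stopper_1, coaster_stack, matchbox from where it was at the start of the episode below 0.03 m); the robot touches nothing.
It fails at once if the holder or its flap is pressed or squeezed with more than 40 N (contact force between the fingers and holder above 40 N).
It fails at once if the cards are lifted off the board (z of card_block in the frame of holder above 0.03 m).
It fails at once if a bystander is lifted, carried or pushed away by more than 30 mm (distance of any of stopper_0, cork_0, clear_tumbler, stopper_1, coaster_stack, matchbox from where it was at the start of the episode above 0.03 m).
It fails at once if a standing thing is tipped over (angle between any of stopper_0, stopper_1, clear_tumbler's own z axis and vertical above 0.6 rad).
It also fails if it takes over 38 s, if anything falls off the work surface, if the arm or the gripper's body presses on something with over 40 N, if the wrist force passes 120 N, or if a joint passes its speed limit or range.

### The arm

A 6-joint arm with a two-finger parallel gripper is mounted at the origin on the work surface; the furniture and walls round the work are solid. World frame = base frame: x ahead of the robot, y to its left, z up, the work surface at z = 0. Lengths are in mm, angles in rad, forces in N, time in s.
With the tool pointing down it reaches from about 350 to 875 mm from the base axis. Payload 4.2 kg.
Tool frame: the origin (TCP) lies on the mounting face of the last link; the fingertips stand 173 mm ahead of it and the grasp point (between the pads) lies grip_point_offset ahead of it (grip_point_offset is the distance from the TCP to the grasp point, in mm); z points along the fingers, y is the line along which they close (so a half turn about z gives the same grasp; the last joint's range is limited). The gripper opens to 85 mm and grips with 20 to 120 N. Pads are 22 mm wide; open, the fingers measure 114 mm over their backs; the gripper's body (76 mm by 85 mm) begins 54 mm behind the grasp point. The pads swing forward as they close: fully open they stand 13 mm farther back than shut.
Start: joints at [1.492, 0.385, 0.008, 0, -1.194, -0.259], TCP at [207.1, 589.669, 404.712] pointing down, gripper open.
Joint ranges: [-3.14, 3.14], [-1.21, 2.06], [-1.07, 1.41], [-3.16, 2.05], [-2.99, -0.16], [-3.1, 3.1]. Speed limits (rad/s): [2.79, 2.79, 3.14, 3.14, 3.14, 3.14].

### API

Orientations are given as a unit quaternion [x, y, z, w].
In Python, from bench import read_state, get_image, job_done, recognise, place_of, grip_point_offset gives the robot as it stands. The module is installed in compiled form; this text tells all that it offers.
- The arm moves only by the tool carry_out, never from a script. Its arguments are lists of equal length, an entry for each row: "slide": the shift along the tool's x, y, z in m, a list of three; "roll": the turn about the tool's z in degrees; "claw": the finger opening in m, from 0 to 0.0854. A call has 1 to 8 rows; each row is the pose to reach, as a shift and turn from the pose commanded when the call began, along the tool's axes at that moment; what a row does not reach only later rows make up. A row lasts 1/8 s, in which the tool goes at most 62.5 mm and 10.7 degrees, less where a joint would pass 70% of its speed; a pose out of reach is approached as far as the arm can. A call with a gripper value outside its range is refused whole. The fingers move at their own pace and stop on an object; the grip force is fixed at half the most. Time passes only in rows, so rows that repeat a pose let the fingers close. It gives the time, the measured TCP pose, the force, the opening and the grip force at its end, in the units of the state.
- read_state(): the state, without advancing time (a new reading comes with each control period).
- get_image(name): name is "scene" or "top"; returns a dict with "img" (384x512x3 uint8, red, green, blue), "z_map" (384x512 float32, mm along the optical axis (not along the pixel's ray), 0 where there is no reading), "mtx" (3x3 intrinsics, pixels), "world_from_camera" (4x4, takes a point from camera to world coordinates). Camera axes: x right, y up, looking along -z (the intrinsics and any distortion apply to the point x, -y, -z); pixel columns grow to the right and rows downward; lengths in mm; the calibration is good to about 2 mm. A picture is of the moment at which its call begins.
- job_done(): hands the job in; it is judged then, once.
Trained networks look in a picture, given as the dict that the camera call returned (one of the last four; its "shot" number tells which), for a name from the list of things; names that differ only in an ending like _2 or _b are one class to them, and where a whole thing is asked for, a point or a joint stands for the part that bears it (a point fixed in the world has none). Each returns a list of dicts, best first, with "conf" (0 to 1); they miss things now and then, are a little off and sometimes report something else, mostly with a low value. They report only what shows in the picture. A call takes as long as a camera call. They do not tell look-alikes from the thing itself.
- recognise(picture, thing): "at" ([column, row] in pixels, amid what is visible of it).
- place_of(picture, thing): "at" ([column, row] in pixels: a listed point, or the origin of a listed thing).
The state is a dict: "clock": time; "joints": joint angles; "joint_vel": joint speeds; "joint_efforts": joint torques, N m; "position": TCP position; "ee_rot": TCP orientation; "contact_force": force on the tool from outside, world axes, zero at the start; "wrist_torque": the same for the moment, N m; "gripper_width": finger opening in mm; "grasp_force": force on a finger pad.
Only numpy, scipy, OpenCV 4.12 (cv2) and the standard library are available. Lean on these libraries where they do the work, as an engineer would, in place of code of your own. Each camera call takes 0.05 s, during which the arm holds its last target. There are 200 camera calls.

## Working session

There is one attempt and no reset: what is moved stays moved. The work goes in short steps, Python scripts to look and compute and a tool call to move; the robot and the scene stay as the last step left them, time stands still between calls to the robot, and variables do not carry over. Pictures are saved under pics/ and viewed, at most 10 in all, crops included, and the job is handed in when it is done.

Besides the shell and the picture viewer there is one more tool, called after "Request:" as name([rows], argument=value, ...), one row to a line, values as JSON. carry_out: Moves the arm, as the interface text tells. Its arguments: {"type":"object","properties":{"slide":{"type":"array"},"roll":{"type":"array"},"claw":{"type":"array"}},"required":["slide","roll","claw"]}

```bash
mkdir -p pics
cat > h.py <<'E'
import numpy as np, cv2
from bench import *
def world(p,uv,z=None):
    u,v=uv; K=np.array(p["mtx"]);T=np.array(p["world_from_camera"])
    if z is None:
        d=p["z_map"]; a=d[max(0,int(v)-1):int(v)+2,max(0,int(u)-1):int(u)+2]; a=a[a>0]; z=np.median(a) if len(a) else np.nan
    x=(u-K[0,2])/K[0,0]; y=(v-K[1,2])/K[1,1]
    return (T@np.array([x*z,-y*z,-z,1]))[:3]
def ray_z(p,uv,h):
    a=world(p,uv,100.);o=np.array(p["world_from_camera"])[:3,3];d=a-o
    return o+d*(h-o[2])/d[2]
def save(p,n): cv2.imwrite("pics/"+n,p["img"][:,:,::-1])
E
python3 - <<'E'
from h import *
np.set_printoptions(precision=1,suppress=True)
s=read_state();print(s["position"],s["ee_rot"],s["gripper_width"],grip_point_offset)
ims=[]
for n in("scene","top"):
    p=get_image(n);ims.append(p["img"]);print(n,np.array(p["world_from_camera"]))
    for t in["holder","flap","flap_hinge","ridge","flap_edge","lip_edge","card_block","stopper_0","stopper_1","cork_0","clear_tumbler","coaster_stack","matchbox"]:
        print(t,[(np.round(r["at"]),round(r["conf"],2),world(p,r["at"])) for r in place_of(p,t)[:2]])
    save(p,n+"0.png")
E
```

```text
[207.  589.5 403.6] [ 1.  -0.2 -0.   0. ] 85.62795508411331 154.70000000000002
scene [[   0.9    0.4   -0.3  147.7]
 [  -0.5    0.7   -0.6 -609.8]
 [  -0.     0.7    0.8  928.4]
 [   0.     0.     0.     1. ]]
holder [(array([290., 198.]), 0.6, array([556. ,  21.8,  25. ]))]Traceback (most recent call last):
  File "<stdin>", line 8, in <module>
ValueError: it knows: card_block, clear_tumbler, coaster_stack, cork, flap_edge, flap_hinge, holder, lip_edge, matchbox, ridge, stopper
```

Run:
```python
from h import *
np.set_printoptions(precision=1,suppress=True)
print(np.round(read_state()["ee_rot"],4))
for n in("scene","top"):
    p=get_image(n)
    for t in["holder","flap_hinge","ridge","flap_edge","lip_edge","card_block","stopper","cork","clear_tumbler","coaster_stack","matchbox"]:
        print(t,[(np.round(r["at"]),round(r["conf"],2),world(p,r["at"])) for r in place_of(p,t)[:3]])
    save(p,n+"0.png")
```

```text
[ 1.  -0.2 -0.   0. ]
holder [(array([292., 198.]), 0.9, array([561.5,  19.8,  24.8])), (array([300., 243.]), 0.25, array([ 507.2, -106.8,   22. ]))]
flap_hinge [(array([267., 178.]), 0.85, array([530.2, 100.2,  41.5]))]
ridge [(array([271., 151.]), 0.57, array([524.4,  72.9, 167.9]))]
flap_edge [(array([276., 142.]), 0.68, array([638.9, 251.1,  -1.1])), (array([322., 183.]), 0.59, array([666.5,  39.2,  10.9]))]
lip_edge [(array([314., 195.]), 0.96, array([616.1,   3.4,  24.9])), (array([271., 175.]), 0.23, array([543.2, 105.2,  43. ]))]
card_block [(array([238., 148.]), 0.7, array([519.7, 262.6,  18.7])), (array([296., 193.]), 0.69, array([578.3,  32.2,  24.8])), (array([344., 231.]), 0.6, array([ 611. , -141. ,   45.5]))]
stopper [(array([318., 180.]), 0.64, array([660.6,  48.7,  14.5])), (array([299., 240.]), 0.46, array([ 506.7, -103.4,   31.1]))]
cork [(array([257., 221.]), 0.72, array([446.2,   0.3,  22.8])), (array([297., 192.]), 0.68, array([582.8,  32.7,  24.3]))]
clear_tumbler [(array([346., 231.]), 0.59, array([ 614.9, -143.9,   44.4])), (array([329., 318.]), 0.39, array([
[... 479 characters left out ...]
y([581.6,  87.6,  14.4]))]
lip_edge [(array([271., 159.]), 0.56, array([605.2, -23. ,  11.8]))]
card_block [(array([251., 170.]), 0.89, array([562.7,  43.1,  24.6])), (array([189., 180.]), 0.69, array([525. , 244.7,  17.9]))]
stopper [(array([294., 190.]), 0.5, array([ 500.9, -100. ,   23.2])), (array([251., 141.]), 0.49, array([662.2,  46. ,  21.3])), (array([253., 169.]), 0.16, array([564.5,  36.6,  24.9]))]
cork [(array([259., 207.]), 0.59, array([440.5,  12.7,  22. ]))]
clear_tumbler [(array([298., 154.]), 0.96, array([ 605.9, -105.1,   85. ]))]
coaster_stack [(array([150., 235.]), 0.8, array([341.8, 360. ,  12.9]))]
matchbox [(array([349., 204.]), 0.69, array([ 458.1, -279.9,   15. ]))]
```

View pics/scene0.png

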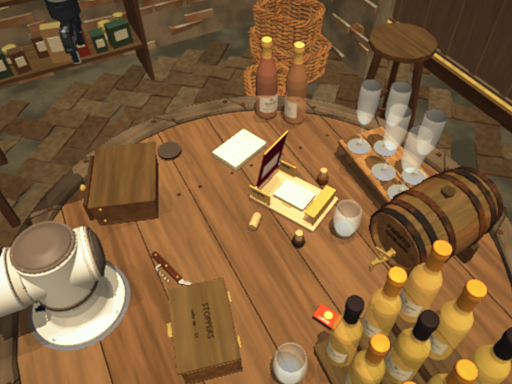

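View pics/top0.png

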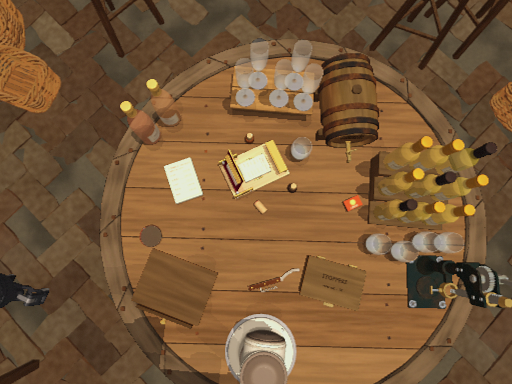

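Run:
```python
from h import *
np.set_printoptions(precision=1,suppress=True)
print(["%.4f"%v for v in read_state()["ee_rot"]])
for n in("scene","top"):
    p=get_image(n)
    for t,h in[("holder",0),("flap_hinge",40),("ridge",135),("flap_edge",179),("lip_edge",44),("card_block",12)]:
        print(n,t,[(r["conf"],ray_z(p,r["at"],h)) for r in place_of(p,t)[:2]])
    H,W=p["z_map"].shape;v,u=np.mgrid[:H,:W];K=p["mtx"];z=p["z_map"]
    X=np.stack([(u-K[0,2])/K[0,0]*z,-(v-K[1,2])/K[1,1]*z,-z,np.ones_like(z)],-1)@np.array(p["world_from_camera"]).T
    X=X[...,:3]; m=(z>0)&(X[...,2]>7)&(X[...,2]<60)&(np.hypot(X[...,0]-565,X[...,1]-35)<150)
    nl,lab,st,c=cv2.connectedComponentsWithStats(m.astype(np.uint8),connectivity=4)
    i=1+np.argmax(st[1:,4]);P=X[lab==i][:,:2].astype(np.float32)
    r=cv2.minAreaRect(P);print(r,len(P))
    save(dict(img=cv2.resize(p["img"][110:260,190:390],None,fx=4,fy=4,interpolation=cv2.INTER_CUBIC)),n+"c.png")
```

```text
['0.9858', '-0.1681', '0.0000', '-0.0000']
scene holder [(0.66, array([567.1,  31.9,  -0. ]))]
scene flap_hinge [(0.84, array([537.3,  95.9,  40. ]))]
scene ridge [(0.92, array([547.6, 104.5, 135. ])), (0.32, array([559.7, -76.2, 135. ]))]
scene flap_edge []
scene lip_edge [(0.57, array([606.5, -20. ,  44. ]))]
scene card_block [(0.98, array([522.2, 255.9,  12. ])), (0.97, array([582.5,  41.9,  12. ]))]
((572.5086059570312, 30.431411743164062), (133.41592407226562, 198.51663208007812), 27.174087524414062) 3231
top holder [(0.96, array([578.8,  25.6,   0. ]))]
top flap_hinge [(0.84, array([539.3, 108.7,  40. ]))]
top ridge [(0.86, array([539.5,  96.6, 135. ]))]
top flap_edge [(0.91, array([552.8,  79.5, 179. ]))]
top lip_edge [(0.8, array([597.7, -31.5,  44. ]))]
top card_block [(0.91, array([567.7,  35.8,  12. ])), (0.74, array([530.6, 252.5,  12. ]))]
((570.9282836914062, 35.13074493408203), (130.3744354248047, 197.8385467529297), 27.039785385131836) 2003
```

View pics/scenec.png

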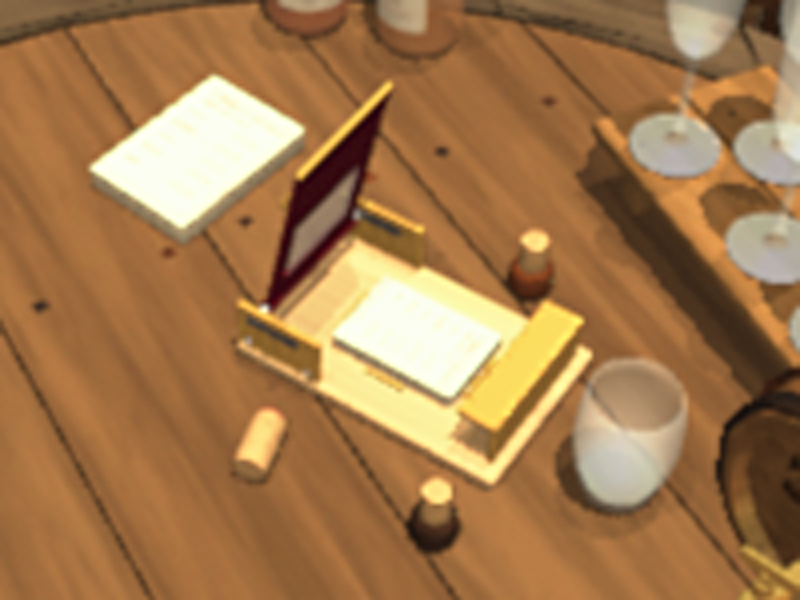

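View pics/topc.png

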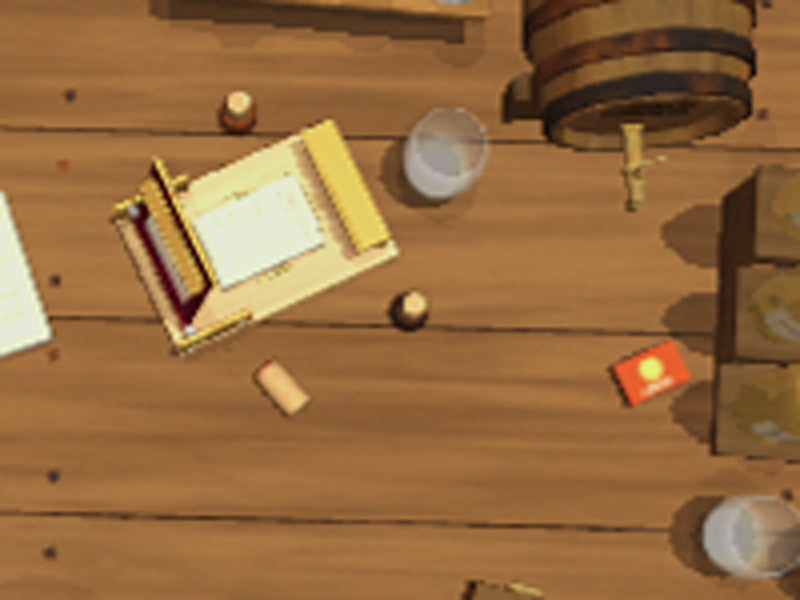

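Request:
carry_out([
  [0.04,0.03,0],
  [0.09,0.065,0],
  [0.145,0.105,0],
  [0.2,0.145,0],
  [0.255,0.185,0],
  [0.31,0.225,0],
  [0.36,0.26,0],
  [0.4,0.29,0],
], roll=[5.5,11,16.5,22,27.5,33,38.5,43.5], claw=[0,0,0,0,0,0,0,0])

```text
clock: 3.0
position: [484.7, 188.4, 405.2]
ee_rot: [0.853, -0.522, 0.0, -0.001]
contact_force: [1.6, 0.2, 0.1]
gripper_width: 0.2
grasp_force: 0.0
```

```bash
cat >> h.py <<'E'
from scipy.spatial.transform import Rotation as Ro
a=np.radians(-62.9);HX=np.array([np.cos(a),np.sin(a)]);HY=np.array([-HX[1],HX[0]]);C=np.array([571.7,33.])
def stat():
    s=read_state();R=Ro.from_quat(s["ee_rot"]).as_matrix();d=np.array(s["position"][:2])-C
    f=np.array(s["contact_force"])
    print("t",s["clock"],"center h",round(d@HX,1),round(d@HY,1),"tipz",round(s["position"][2]-173,1),"yaw x",np.degrees(np.arctan2(R[1,0],R[0,0])).round(1),"F hx,hy,z",(f[:2]@HX).round(1),(f[:2]@HY).round(1),f[2].round(1),"w",s["gripper_width"],"J",np.round(s["joints"],2))
E
python3 -c "
from h import *
stat()"
```

```text
t 3.0 center h -178.0 -6.6 tipz 232.2 yaw x -63.0 F hx,hy,z 0.6 1.5 0.1 w 0.15699716925965557 J [ 0.68  0.21 -0.25  0.   -1.12 -0.21]
```

Request:
carry_out([
  [0.02,-0.0035,0.0],
  [0.04,-0.0065,0.02],
  [0.04,-0.0065,0.06],
  [0.04,-0.0065,0.1],
  [0.04,-0.0065,0.107],
  [0.04,-0.0065,0.107],
], roll=[0,0,0,0,0,0], claw=[0,0,0,0,0,0])

```text
clock: 3.75
position: [508.3, 157.8, 298.4]
ee_rot: [0.853, -0.521, 0.0, -0.0]
contact_force: [-0.1, 0.4, 0.5]
gripper_width: -0.2
grasp_force: 0.0
```

```bash
python3 -c "
from h import *
stat()
p=get_image('scene');a=p['img'][100:250,200:400]
q=get_image('top');b=q['img'][110:260,180:380]
save(dict(img=cv2.resize(np.vstack([a,b]),None,fx=2,fy=2,interpolation=cv2.INTER_CUBIC)),'a1.png')"
```

```text
t 3.75 center h -140.0 0.5 tipz 125.4 yaw x -62.8 F hx,hy,z -0.4 0.1 0.5 w -0.1569640265413521 J [ 0.61  0.33 -0.37  0.   -0.87 -0.13]
```

View pics/a1.png

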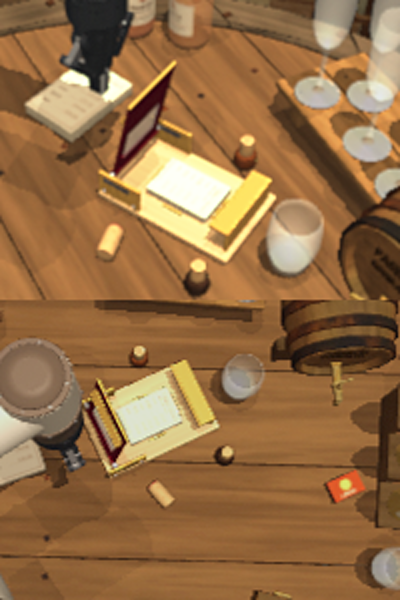

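Request:
carry_out([
  [0.02,0,0.002],
  [0.036,0,0.004],
  [0.042,0,0.005],
  [0.048,0,0.005],
  [0.054,0,0.006],
  [0.06,0,0.006],
  [0.067,0,0.008],
  [0.074,0,0.01],
], roll=[0,0,0,0,0,0,0,0], claw=[0,0,0,0,0,0,0,0])

```text
clock: 4.85
position: [541.8, 91.4, 287.6]
ee_rot: [0.853, -0.521, 0.0, -0.0]
contact_force: [-0.0, 1.1, 0.6]
gripper_width: -0.1
grasp_force: 0.4
```

```bash
python3 -c "
from h import *
stat()"
```

```text
t 4.85 center h -65.5 -0.0 tipz 114.6 yaw x -62.8 F hx,hy,z -1.0 0.5 0.6 w -0.12354510832953276 J [ 0.46  0.37 -0.34 -0.   -0.86  0.01]
```

Request:
carry_out([
  [0.009,0,0.003],
  [0.0175,0,0.009],
  [0.026,0,0.015],
  [0.0335,0,0.023],
  [0.0395,0,0.032],
  [0.045,0,0.0415],
  [0.05,0,0.051],
  [0.05,0,0.051],
], roll=[0,0,0,0,0,0,0,0], claw=[0,0,0,0,0,0,0,0])

```text
clock: 5.85
position: [564.5, 47.0, 235.7]
ee_rot: [0.853, -0.522, -0.0, 0.001]
contact_force: [0.3, 1.0, 0.6]
gripper_width: -0.1
grasp_force: 0.5
```

```bash
python3 -c "
from h import *
stat()
p=get_image('scene');a=p['img'][120:240,220:380]
save(dict(img=cv2.resize(a,None,fx=4,fy=4,interpolation=cv2.INTER_CUBIC)),'a2.png')"
```

```text
t 5.85 center h -15.7 -0.0 tipz 62.7 yaw x -62.9 F hx,hy,z -0.7 0.7 0.6 w -0.06963877175370778 J [ 0.37  0.46 -0.35  0.   -0.76  0.1 ]
```

View pics/a2.png

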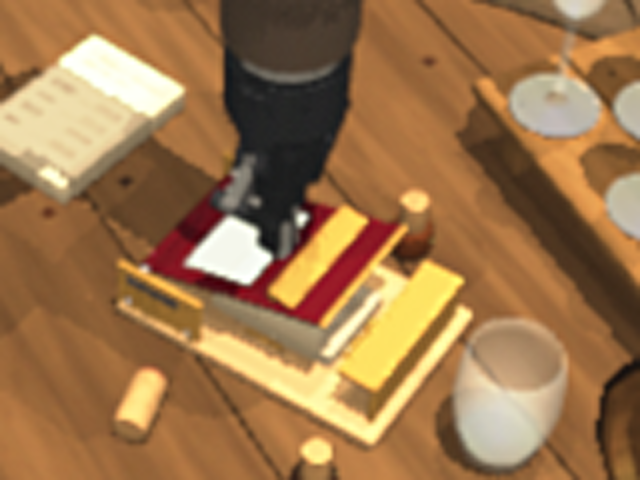

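Request:
carry_out([
  [0.004,0,0.004],
  [0.008,0,0.009],
  [0.01,0,0.014],
  [0.011,0,0.018],
  [0.011,0,0.021],
  [0.011,0,0.022],
], roll=[0,0,0,0,0,0], claw=[0,0,0,0,0,0])

```text
clock: 6.65
position: [569.7, 37.3, 214.8]
ee_rot: [0.853, -0.521, 0.0, -0.0]
contact_force: [-0.5, -0.9, 3.4]
gripper_width: 0.0
grasp_force: 1.5
```

```bash
python3 -c "
from h import *
stat()
np.set_printoptions(precision=1,suppress=True)
for n in('scene','top'):
  p=get_image(n)
  for t,h in (('flap_edge',40),('ridge',42),('lip_edge',44),('flap_hinge',40)):
    for r in place_of(p,t)[:1]:
      w=ray_z(p,r['at'],h)[:2]-C; print(n,t,r['conf'],w@HX,w@HY, world(p,r['at'])[2])
"
```

```text
t 6.65 center h -4.7 0.2 tipz 41.8 yaw x -62.8 F hx,hy,z 0.5 -0.8 3.4 w 0.0456425066492975 J [ 0.35  0.5  -0.35  0.   -0.72  0.12]
scene flap_edge 0.66 51.822829865466296 -0.5806327023853413 40.72214490965746
scene ridge 0.9 5.16308212105505 4.985540954407245 53.167201123077575
scene lip_edge 0.78 53.00499622630433 8.79740616672307 41.50990228020521
scene flap_hinge 0.6 -68.28971291056035 2.1048279424548073 42.26885388463495
top flap_edge 0.69 54.65145469516544 1.0585284268456039 38.92641424261751
top ridge 0.82 11.584933307598991 3.329481950529821 265.6720212987848
top lip_edge 0.56 70.86360563255829 -5.194516290195681 49.455427254503775
top flap_hinge 0.93 -78.03423025145538 0.0860356738622543 41.070184311807
```

Request:
carry_out([
  [0,0,0.0015],
  [0,0,0.003],
  [0,0,0.004],
  [0,0,0.004],
], roll=[0,0,0,0], claw=[0,0,0,0])

```text
clock: 7.65
position: [569.6, 37.4, 210.6]
ee_rot: [0.853, -0.521, 0.0, -0.0]
contact_force: [1.2, -1.6, 1.7]
gripper_width: -0.3
grasp_force: 1.3
```

```bash
python3 -c "
from h import *
stat()"
```

```text
t 7.65 center h -4.9 0.1 tipz 37.6 yaw x -62.9 F hx,hy,z 2.0 0.3 1.7 w -0.2930384637205711 J [ 0.35  0.5  -0.36  0.   -0.71  0.12]
```

Request:
carry_out([
  [0.0025,0,0],
  [0.005,0,0],
  [0.0075,0,0],
  [0.01,0,0],
  [0.0125,0,0],
  [0.015,0,0],
  [0.0175,0,0],
  [0.02,0,0],
], roll=[0,0,0,0,0,0,0,0], claw=[0,0,0,0,0,0,0,0])

```text
clock: 8.65
position: [578.5, 19.3, 210.5]
ee_rot: [0.853, -0.522, -0.0, 0.0]
contact_force: [-2.0, 3.3, 1.9]
gripper_width: 0.3
grasp_force: 2.3
```

```bash
python3 -c "
from h import *
stat()
np.set_printoptions(precision=1,suppress=True)
p=get_image('scene');a=p['img'][130:250,230:390]
save(dict(img=cv2.resize(a,None,fx=4,fy=4,interpolation=cv2.INTER_CUBIC)),'a3.png')"
```

```text
t 8.65 center h 15.3 -0.2 tipz 37.5 yaw x -62.9 F hx,hy,z -3.9 -0.2 1.9 w 0.2775705462670087 J [ 0.31  0.52 -0.34 -0.   -0.72  0.16]
```

View pics/a3.png

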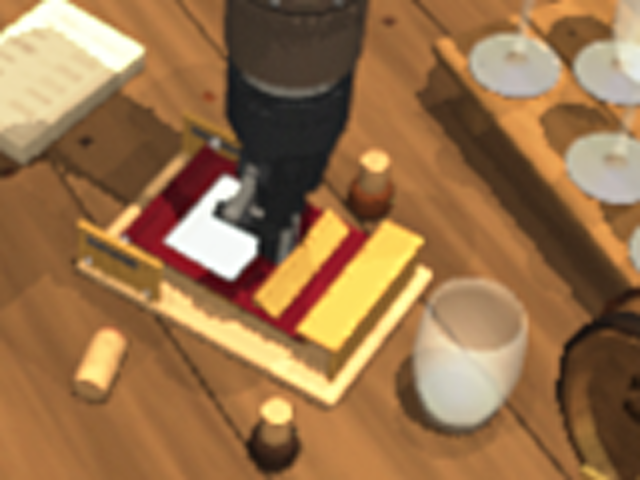

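Request:
carry_out([
  [0.0025,0,0],
  [0.005,0,0],
  [0.007,0,0],
  [0.009,0,0],
  [0.0105,0,0],
  [0.012,0,0],
  [0.012,0,0],
], roll=[0,0,0,0,0,0,0], claw=[0,0,0,0,0,0,0])

```text
clock: 9.57
position: [584.0, 8.7, 210.7]
ee_rot: [0.853, -0.521, -0.0, 0.0]
contact_force: [-2.9, 2.0, 1.5]
gripper_width: 0.1
grasp_force: 2.1
```

```bash
python3 -c "
from h import *
stat()
np.set_printoptions(precision=1,suppress=True)
for n in('scene','top'):
  p=get_image(n)
  for t,h in (('ridge',42),('lip_edge',44),('flap_hinge',40)):
    for r in place_of(p,t)[:1]:
      w=ray_z(p,r['at'],h)[:2]-C; print(n,t,r['conf'],w@HX,w@HY)
"
```

```text
t 9.575 center h 27.3 -0.1 tipz 37.7 yaw x -62.9 F hx,hy,z -3.1 -1.7 1.5 w 0.06386789301784795 J [ 0.29  0.52 -0.32  0.   -0.73  0.18]
scene ridge 0.59 38.59807996129094 -3.2557695257773878
scene lip_edge 0.61 57.042861337204826 7.52444929240748
scene flap_hinge 0.55 -45.73918681800648 2.928071866361981
top ridge 0.77 39.82133180573099 -5.349773559155281
top lip_edge 0.86 70.73361571330074 1.8957324031323588
top flap_hinge 0.57 -57.16109374106618 -4.779628871649164
```

Request:
carry_out([
  [-0.001,0,-0.002],
  [-0.002,0,-0.005],
  [-0.003,0,-0.01],
  [-0.003,0,-0.03],
  [-0.003,0,-0.07],
  [-0.003,0,-0.12],
  [-0.003,0,-0.16],
  [-0.003,0,-0.16],
], roll=[0,0,0,0,0,0,0,0], claw=[0,0,0,0,0,0,0,0])

```text
clock: 10.98
position: [583.4, 11.9, 375.3]
ee_rot: [0.853, -0.521, 0.004, -0.003]
contact_force: [-0.5, 0.1, -0.3]
gripper_width: 0.0
grasp_force: 0.0
```

Request:
carry_out([
  [-0.05,0,0],
  [-0.1,0,0],
  [-0.15,0,0],
  [-0.2,0,0],
  [-0.2,0,0],
  [-0.2,0,0],
], roll=[0,0,0,0,0,0], claw=[0,0,0,0,0,0])

```text
clock: 11.72
position: [491.3, 189.6, 370.2]
ee_rot: [0.853, -0.521, -0.0, 0.0]
contact_force: [-0.1, 0.4, 0.5]
gripper_width: -0.0
grasp_force: 0.0
```

```bash
python3 -c "
from h import *
stat()
np.set_printoptions(precision=1,suppress=True)
for n in('scene','top'):
  p=get_image(n)
  for t,h in (('ridge',42),('lip_edge',44),('flap_hinge',40)):
    for r in place_of(p,t)[:1]:
      w=ray_z(p,r['at'],h)[:2]-C; print(n,t,r['conf'],w@HX,w@HY,world(p,r['at'])[2])
  a=p['img'][110:260,220:380]
  if n=='scene':save(dict(img=cv2.resize(a,None,fx=4,fy=4,interpolation=cv2.INTER_CUBIC)),'a4.png')"
```

```text
t 11.725 center h -176.0 -0.2 tipz 197.2 yaw x -62.8 F hx,hy,z -0.4 0.1 0.5 w -0.004355070649745776 J [ 0.68  0.25 -0.28 -0.   -1.04 -0.2 ]
scene ridge 0.71 32.84403580495726 7.125276308376049 44.22574724448884
scene lip_edge 0.61 63.873776894390765 0.5301468633111925 44.13529245961297
scene flap_hinge 0.58 -47.0423606725954 6.801371333986844 42.11347924745462
top ridge 0.84 39.233159321097276 -3.5941927399662603 48.06976414240876
top lip_edge 0.56 65.15316687888227 1.5953530279421522 43.22830130571106
top flap_hinge 0.37 75.00107992470225 11.421330539676179 49.21455585319654
```

View pics/a4.png

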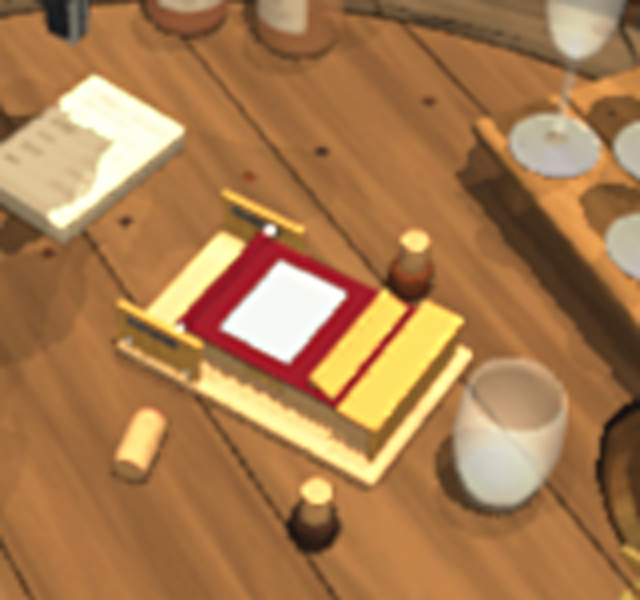

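The flap lies shut under the lip, with its edge tucked in at about (380,400) in the crop. The bystanders near the holder have not moved, and the arm is clear.

```bash
python3 -c "
from bench import *
print(job_done())"
```

```text
the job is handed in; nothing more can be done
None
```

The flap is folded down and slid about 27 mm, so its free edge is tucked under the brass lip and it stayed shut when I let go; the job is handed in, but the hand-in returned no verdict.

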